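# Complete a colour-matched build kit and slide it to the hand-over case

## Robot

A 6-joint arm with a two-finger parallel gripper is mounted at the origin on the work surface. World frame = base frame: x ahead of the robot, y to its left, z up, the work surface at z = 0. Lengths are in m, angles in rad, forces in N, time in s.
With the tool pointing down it reaches from about 0.35 to 0.775 m from the base axis. Payload 7.3 kg.
Tool frame: the origin (TCP) lies midway between the tips of the shut fingers; the grasp point (between the pads) lies 19 mm behind it; z points along the fingers, y is the line along which they close (so a half turn about z gives the same grasp; the last joint's range is limited). The gripper opens to 92 mm and grips with 3 to 60 N. Pads are 19 mm wide; open, the fingers measure 130 mm over their backs; the gripper's body (75 mm by 190 mm) begins 47 mm behind the grasp point.
Start: joints at [1.122, 0.342, 1.524, -0, 1.275, -0.146], TCP at [0.157, 0.501, 0.227] pointing down, gripper open.
Joint ranges: [-2.53, 2.53], [-0.77, 2.02], [0.04, 2.7], [-1, 4.14], [0.28, 2.66], [-3.11, 3.11]. Speed limits (rad/s): [2.57, 2.57, 3.14, 3.14, 3.14, 3.14].

## Interface

Orientations are given as [roll, pitch, yaw] about the fixed x, y, z axes, in that order (R = Rz(yaw) Ry(pitch) Rx(roll)).
In Python, from cell import monitor, vision, workorder gives the robot as it stands.
- The arm moves only by the tool move_arm, never from a script. Its argument "rows" is a list of rows, each a list of 5 numbers: the shift along the world's x, y, z in mm, then the turn about the world's z in rad, then the closure, from -1 (fully open) to 1 (shut). A call has 1 to 12 rows; each row shifts and turns the commanded pose from where the row before left it; what a row does not reach is not made up. A row lasts 1/10 s, in which the tool goes at most 50 mm and 8.59 degrees, less where a joint would pass 70% of its speed; a pose out of reach is approached as far as the arm can. A call is refused whole if a number of a shift passes 50 or a number of a turn 0.15, either way. A call with a gripper value outside its range is refused whole. The fingers move at their own pace and stop on an object; "newtons" is the grip in N (left out, the last holds). Time passes only in rows, so rows that do not move let the fingers close. It gives the time, the measured TCP pose, the force, the opening and the grip force at its end, in the units of the state.
- monitor.observe(): the state, without advancing time (a new reading comes with each control period).
- vision.read_camera(name): name is "side" or "top"; returns the picture (480x640x3 uint8, red, green, blue); there is no depth.
- vision.get_calibration(name): a dict with "K" (3x3 intrinsics, pixels), "k1" (the pictures are not rectified: a ray, as slopes to the right and down, at radius r is drawn at 1 + k1 r^2 times it, then the intrinsics apply), "T" (4x4, takes a point from camera to world coordinates). Camera axes: x right, y up, looking along -z (the intrinsics and any distortion apply to the point x, -y, -z); pixel columns grow to the right and rows downward; lengths in m; the calibration is good to about 2 mm. A picture is of the moment at which its call begins. get_calibration takes no time and is no camera call.
- workorder.hand_in(): hands the job in; it is judged then, once.
The state is a dict: "time": time; "qpos": joint angles; "qvel": joint speeds; "joint_efforts": joint torques, N m; "tool_pos": TCP position; "tool_rot": TCP orientation; "contact_force": force on the tool from outside, world axes, zero at the start; "torque": the same for the moment, N m; "opening": finger opening in m; "grip_force": force on a finger pad.
Only numpy, scipy, OpenCV 4.12 (cv2) and the standard library are available. Lean on these libraries where they do the work, as an engineer would, in place of code of your own. Each camera call takes 0.05 s, during which the arm holds its last target. There are 200 camera calls.

## Task

The orange tray on the black case holds one wheel hub: set down in the tray beside it, lying flat and not dropped, the handlebar stem of the same colour as that hub. Then slide the tray, without lifting it or letting it sag into the gap, across onto the blue case until it stands wholly on its top, about square to it, with the hub still upright in it. Leave the spare hub, the other stems and everything else on the bench as they are.

Things in the scene. Friction and masses are not known exactly. Their poses are not given: they have to be found in the camera images.
- tray: orange open parts tray, 150 (own x) by 200 (own y) by 30 high outside, walls and floor 5 thick, about 0.4 kg; origin under its centre, on the case's top. It starts on the black case, its 200 mm side roughly along world y, one hub standing towards its -y end
- start_case: fixed low black tool case with a flat top, 200 (x) by 250 (y) by 40 high; origin under its centre. Stands left (+y) or right (-y) of the blue one, at random; axes along the world's. Between the two is an open gap of 50 to 75 in y
- blue_case: fixed low blue tool case with a flat top, 200 (x) by 250 (y) by 38.5 high (1.5 lower than the black one); origin under its centre; axes along the world's
- stand: fixed pale wooden block, 90 by 90 by 45 high, carrying the spare hub; origin under its centre
- hub_purple: purple wheel hub standing upright on a 64 dia flange, 60 high over its steel axle end; origin under its centre; about 0.22 kg. One of the two hubs stands in the tray, the other on the wooden stand: see its position
- hub_green: green wheel hub standing upright on a 64 dia flange, 60 high over its steel axle end; origin under its centre; about 0.22 kg. One of the two hubs stands in the tray, the other on the wooden stand: see its position
- stem_purple: purple anodised handlebar stem lying on the bench, 110 long (along its own x), 36 wide (y), 36 high; origin under its middle. The middle 35 mm is a bar 30 wide whose top is 32 high: grip it across (along the stem's y). Upright round clamp (34 dia) at -x, cross-wise round clamp (36 dia) at +x. About 0.11 to 0.22 kg
- stem_green: green anodised handlebar stem lying on the bench, 110 long (along its own x), 36 wide (y), 36 high; origin under its middle. The middle 35 mm is a bar 30 wide whose top is 32 high: grip it across (along the stem's y). Upright round clamp (34 dia) at -x, cross-wise round clamp (36 dia) at +x. About 0.11 to 0.22 kg
- stem_black: black anodised handlebar stem lying on the bench, 110 long (along its own x), 36 wide (y), 36 high; origin under its middle. The middle 35 mm is a bar 30 wide whose top is 32 high: grip it across (along the stem's y). Upright round clamp (34 dia) at -x, cross-wise round clamp (36 dia) at +x. About 0.11 to 0.22 kg. Matches no hub: a bystander
- wrench: steel wrench 150 long lying between the stems, about along x; a bystander
- screwdriver: screwdriver with red handle, 160 long, lying between the stems, about along x; a bystander
- spray_can: aluminium can, 60 dia, 160 high, right of the cases; origin under its centre; a bystander
- lube_bottle: blue bottle with red cap, 50 dia, 130 high, left of the cases; origin under its centre; a bystander
- grease_jar: white jar, 64 dia, 60 high, behind the cases; origin under its centre; a bystander
Mind the look-alikes: they are no part of the job. Leave any pink or yellow look-alike of the stem_purple alone.

How it is judged:
By the outcome, as a careful person would: the job done as asked, in the order asked, and still so for the second after the job is handed in, with the robot touching nothing.
It also fails if it takes over 64 s, if anything falls off the work surface, if the arm or the gripper's body presses on something with over 40 N, if the wrist force passes 120 N, or if a joint passes its speed limit or range.

## Working session

There is one attempt and no reset: what is moved stays moved. The work goes in short steps, Python scripts to look and compute and a tool call to move; the robot and the scene stay as the last step left them, time stands still between calls to the robot, and variables do not carry over. Pictures are saved under pics/ and viewed, at most 10 in all, crops included, and the job is handed in when it is done.

Besides the shell and the picture viewer there is one more tool, called after "Call:" as name([rows], argument=value, ...), one row to a line, values as JSON. move_arm: Moves the arm, as the interface text tells. Its arguments: {"type":"object","properties":{"rows":{"type":"array","items":{"type":"array","items":{"type":"number"}}},"newtons":{"type":"number"}},"required":["rows"]}

```bash
mkdir -p pics
cat > h.py <<'E'
import numpy as np, cv2
from cell import monitor, vision, workorder
def cal(n):
    c=vision.get_calibration(n); return np.array(c["K"]),c["k1"],np.array(c["T"])
def ray(n,u,v):
    K,k1,T=cal(n)
    p=cv2.undistortPoints(np.array([[[u,v]]],float),K,np.array([k1,0,0,0.]))[0,0]
    d=T[:3,:3]@np.array([p[0],-p[1],-1]); return T[:3,3],d
def onz(n,u,v,z):
    o,d=ray(n,u,v); return o+d*(z-o[2])/d[2]
def proj(n,P):
    K,k1,T=cal(n); q=np.linalg.inv(T)@np.append(P,1)
    x,y=q[0]/-q[2],-q[1]/-q[2]; s=1+k1*(x*x+y*y)
    return K[0,0]*x*s+K[0,2],K[1,1]*y*s+K[1,2]
def shot(n,f):
    im=vision.read_camera(n); cv2.imwrite('pics/'+f,im[...,::-1]); return im
E
python3 - <<'E'
from h import *
for n in("top","side"):
    shot(n,n+"1.png"); print(n,cal(n)[1],np.round(cal(n)[2],3).tolist(),cal(n)[0].tolist())
print(monitor.observe())
E
```

```text
top -0.12069867563264661 [[-0.023, 0.985, -0.169, 0.334], [-1.0, -0.024, -0.004, 0.023], [-0.008, 0.169, 0.986, 1.443], [0.0, 0.0, 0.0, 1.0]] [[532.3950591435986, 0.0, 321.3833916234392], [0.0, 532.3950591435986, 236.396391439433], [0.0, 0.0, 1.0]]
side -0.08433884190751519 [[0.839, 0.399, -0.37, 0.13], [-0.545, 0.617, -0.569, -0.666], [0.001, 0.678, 0.735, 0.94], [0.0, 0.0, 0.0, 1.0]] [[497.6100620773285, 0.0, 317.98523846355], [0.0, 497.6100620773285, 237.4527901472936], [0.0, 0.0, 1.0]]
{'time': 0.1, 'qpos': array([ 1.12193454e+00,  3.42652249e-01,  1.52495491e+00,  1.44176240e-06,
        1.27538950e+00, -1.46010393e-01]), 'qvel': array([-0.00051666, -0.00238626, -0.00189047,  0.00015387, -0.00017286,
       -0.00212832]), 'joint_efforts': array([ 2.90104872e-03, -4.32003808e+01, -2.44694084e+01,  7.20033492e-02,
        5.25138946e-02, -2.58275441e-05]), 'tool_pos': array([0.15639633, 0.50077021, 0.22610321]), 'tool_rot': array([-3.14020379e+00, -2.05635710e-04,  2.83874069e+00]), 'contact_force': array([ 0.4335122 , -0.17332763,  0.32320704]), 'torque': array([0.01328606, 0.00613366, 0.0382764 ]), 'grip_force': 0.0, 'opening': 0.09196543058996215}
```

View pics/top1.png

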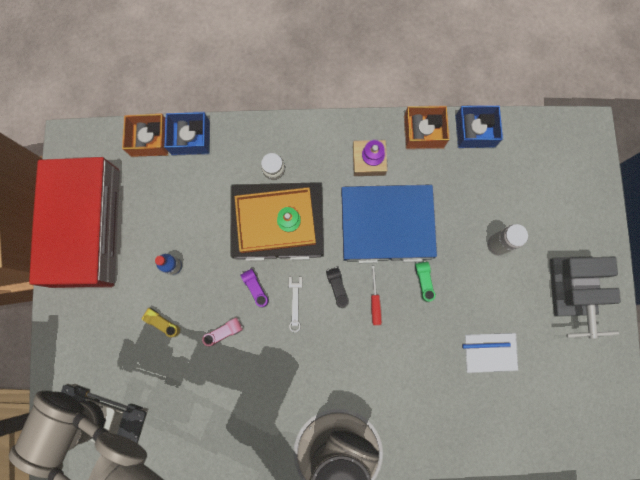

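View pics/side1.png

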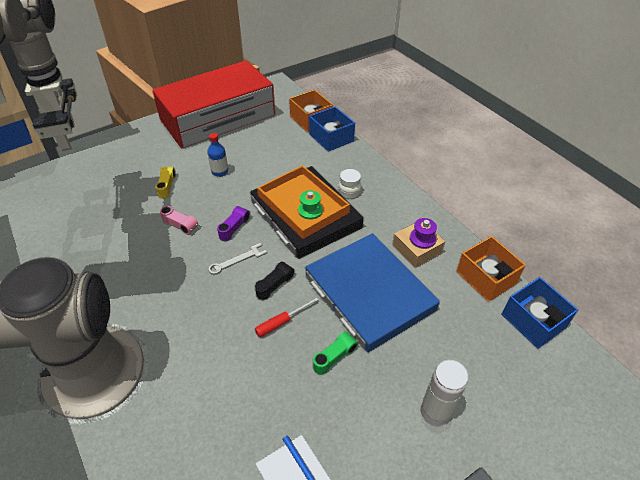

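The top view shows the green hub in the tray (289,218), the tray on the black case on the left, blue case (389,222), and the green stem at (426,281). The side view agrees: stem (335,353), hub (310,204).

```bash
cat > m.py <<'E'
from h import *
def mask(hsv,lo,hi,roi):
    m=cv2.inRange(hsv,np.array(lo),np.array(hi)); k=np.zeros_like(m); x0,y0,x1,y1=roi; k[y0:y1,x0:x1]=255
    return m&k
def big(m):
    c=max(cv2.findContours(m,cv2.RETR_EXTERNAL,cv2.CHAIN_APPROX_NONE)[0],key=cv2.contourArea); return c
def rect(n,m,z):
    c=big(m)[:,0,:]
    P=np.array([onz(n,u,v,z)[:2] for u,v in c],np.float32)*1000
    (cx,cy),(w,h),a=cv2.minAreaRect(P); return np.round(cv2.boxPoints(((cx,cy),(w,h),a)),0).tolist(),np.round([cx,cy,w,h,a],1)
E
cat > t.py <<'E'
from m import *
for n,zz in(("top",1),("side",1)):
    h=cv2.cvtColor(vision.read_camera(n),cv2.COLOR_RGB2HSV)
    R=dict(top=[(400,255,450,310),(225,175,450,270),(270,200,310,240),(225,175,450,270)],side=[(300,320,370,380),(300,220,450,350),(285,180,330,225),(240,155,365,250)])[n]
    print(n,'stem',rect(n,mask(h,(45,80,40),(75,255,255),R[0]),.018))
    print('blue',rect(n,mask(h,(100,120,40),(125,255,255),R[1]),.0385))
    print('hub',rect(n,mask(h,(45,80,40),(85,255,255),R[2]),.06))
    print('tray',rect(n,mask(h,(8,140,60),(25,255,255),R[3]),.07))
    if n=="top": print('black',rect(n,mask(h,(0,0,0),(180,255,60),(225,175,335,252))|mask(h,(8,140,60),(25,255,255),R[3]),.04))
E
python3 t.py
```

```text
top stem ([[393.0, -240.0], [399.0, -277.0], [504.0, -259.0], [498.0, -222.0]], array([ 448.5, -249.4,  106.2,   37.9,    9.8]))
blue ([[512.0, -31.0], [514.0, -278.0], [711.0, -277.0], [709.0, -29.0]], array([ 6.117e+02, -1.538e+02,  1.974e+02,  2.475e+02,  5.000e-01]))
hub ([[575.0, 114.0], [618.0, 71.0], [664.0, 117.0], [622.0, 160.0]], array([619.8, 115.5,  65. ,  60.4,  44.4]))
tray ([[531.0, 243.0], [550.0, 43.0], [704.0, 57.0], [685.0, 258.0]], array([617.6, 150.4, 154.8, 201.2,   5.3]))
black ([[536.0, 248.0], [554.0, 44.0], [712.0, 58.0], [693.0, 263.0]], array([623.8, 153.2, 158.2, 205.6,   5.3]))
side stem ([[384.0, -230.0], [391.0, -275.0], [503.0, -257.0], [496.0, -211.0]], array([ 443.6, -243.1,  113.6,   46.5,    9.4]))
blue ([[496.0, -290.0], [705.0, -291.0], [706.0, -28.0], [497.0, -27.0]], array([ 601. , -159.2,  262.8,  209.6,   89.8]))
hub ([[567.0, 99.0], [618.0, 66.0], [673.0, 150.0], [622.0, 183.0]], array([620. , 124.4, 100.6,  61.2,  57. ]))
tray ([[515.0, 246.0], [535.0, 24.0], [703.0, 39.0], [682.0, 261.0]], array([608.8, 142.7, 168.2, 222.9,   5.2]))
```

Call:
move_arm([
  [29,-40,0,-0.148,-1],
  [29,-40,0,-0.148,-1],
  [29,-40,0,-0.148,-1],
  [29,-40,0,-0.148,-1],
  [29,-40,0,-0.148,-1],
  [29,-40,0,-0.148,-1],
  [29,-40,0,-0.148,-1],
  [29,-40,0,-0.148,-1],
  [29,-40,0,-0.148,-1],
  [29,-40,0,-0.148,-1],
])

```text
time: 1.2
tool_pos: [0.4473, 0.0992, 0.2268]
tool_rot: [3.141, -0.0, 1.352]
contact_force: [0.2, 0.6, 0.1]
opening: 0.0919
grip_force: 0.0
```

Call:
move_arm([
  [0,-43,0,-0.148,-1],
  [0,-43,0,-0.148,-1],
  [0,-43,0,-0.148,-1],
  [0,-43,0,-0.148,-1],
  [0,-43,0,-0.148,-1],
  [0,-43,0,-0.148,-1],
  [0,-43,0,-0.148,-1],
  [0,-43,0,-0.148,-1],
  [0,0,0,0,-1],
])

```text
time: 2.1
tool_pos: [0.4462, -0.2475, 0.2262]
tool_rot: [3.14, 0.0, 0.166]
contact_force: [0.6, 0.6, -0.1]
opening: 0.0916
grip_force: 0.0
```

Call:
move_arm([
  [0,0,-45,0,-1],
  [0,0,-45,0,-1],
  [0,0,-40,0,-1],
  [0,0,0,0,-1],
])

```text
time: 2.5
tool_pos: [0.4435, -0.24, 0.0923]
tool_rot: [-3.133, 0.007, 0.176]
contact_force: [-0.1, 0.9, 0.8]
opening: 0.0918
grip_force: 0.0
```

Run:
```python
from h import *
a=vision.read_camera("top");b=vision.read_camera("side")
a=cv2.resize(a[200:340,330:510],None,fx=2.2,fy=2.2);b=cv2.resize(b[270:420,250:430],None,fx=2.2,fy=2.2)
h=max(a.shape[0],b.shape[0]);p=lambda i:cv2.copyMakeBorder(i,0,h-i.shape[0],0,0,0)
cv2.imwrite('pics/close1.png',np.hstack([p(a),p(b)])[...,::-1])
```

```text
(no output)
```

View pics/close1.png

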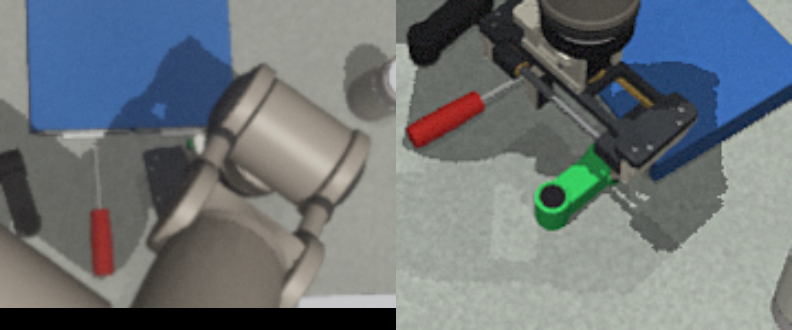

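The close view shows the open gripper straddling the green stem (side crop, stem near 575,190) with the screwdriver and the case clear of the fingers.

Run:
```python
from h import *
s=monitor.observe();print(s['tool_pos'],s['tool_rot'])
```

```text
[ 0.44676949 -0.24248786  0.09727773] [-3.14100798e+00  4.57029978e-04  1.75827665e-01]
```

Call:
move_arm([
  [0,-4,-30,0,-1],
  [0,0,-30,0,-1],
  [0,0,-20,0,-1],
  [0,0,-9,0,-1],
  [0,0,0,0,-1],
  [0,0,0,0,-1],
])

```text
time: 3.2
tool_pos: [0.4477, -0.2476, 0.0095]
tool_rot: [3.139, -0.002, 0.175]
contact_force: [0.4, -0.4, 0.1]
opening: 0.0916
grip_force: 0.0
```

Call:
move_arm([
  [0,0,-1,0,1],
  [0,0,0,0,1],
  [0,0,0,0,1],
  [0,0,0,0,1],
  [0,0,0,0,1],
  [0,0,0,0,1],
  [0,0,0,0,1],
  [0,0,0,0,1],
], newtons=25)

```text
time: 4.0
tool_pos: [0.4465, -0.2468, 0.0067]
tool_rot: [-3.142, 0.0, 0.175]
contact_force: [-0.7, -0.1, 0.4]
opening: 0.0329
grip_force: 0.1
```

Call:
move_arm([
  [0,0,0,0,1],
  [0,0,0,0,1],
  [0,0,0,0,1],
])

```text
time: 4.3
tool_pos: [0.4464, -0.2467, 0.0067]
tool_rot: [-3.141, 0.0, 0.175]
contact_force: [-0.6, -0.2, 0.7]
opening: 0.0299
grip_force: 25.0
```

Call:
move_arm([
  [0,0,10,0,1],
  [0,0,30,0,1],
  [0,0,30,0,1],
  [0,0,30,0,1],
  [0,0,0,0,1],
  [0,0,0,0,1],
])

```text
time: 4.9
tool_pos: [0.4466, -0.2469, 0.1073]
tool_rot: [3.14, -0.001, 0.175]
contact_force: [0.4, 0.3, -2.5]
opening: 0.0298
grip_force: 25.0
```

Run:
```python
from h import *
a=vision.read_camera("side")
a=cv2.resize(a[150:420,200:460],None,fx=2,fy=2)
cv2.imwrite('pics/lift.png',a[...,::-1])
s=monitor.observe();print(s['tool_pos'],s['tool_rot'],s['contact_force'],s['opening'],s['grip_force'])
```

```text
[ 0.44605384 -0.24653142  0.10632087] [-3.14106206e+00  6.24221557e-04  1.74777237e-01] [-0.4081388   0.51924514 -1.45843795] 0.029808344546210945 24.997303783893585
```

View pics/lift.png

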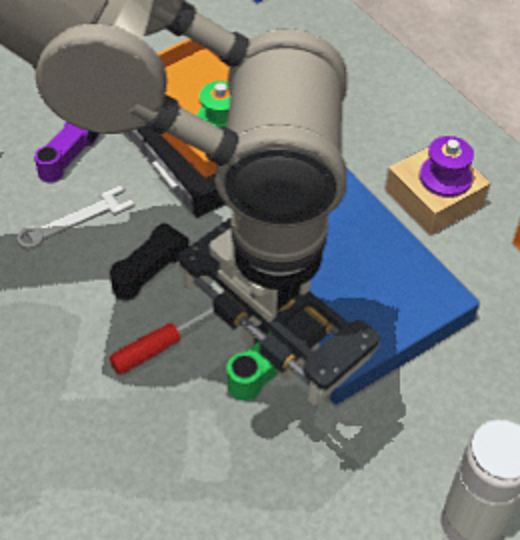

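The lift view shows the green stem held level in the gripper (crop 250,370) and clear of the bench; next it goes above the free half of the tray.

Call:
move_arm([
  [0,0,40,0,1],
  [8,20,30,-0.008,1],
  [17,44,0,-0.008,1],
  [17,44,0,-0.008,1],
  [17,44,0,-0.008,1],
  [17,44,0,-0.008,1],
  [17,44,0,-0.008,1],
  [17,44,0,-0.008,1],
  [17,44,0,-0.008,1],
  [17,44,0,-0.008,1],
  [17,44,0,-0.008,1],
  [8,29,0,0,1],
])

```text
time: 6.15
tool_pos: [0.6154, 0.2012, 0.1741]
tool_rot: [-3.141, 0.003, 0.096]
contact_force: [0.2, -0.9, -1.6]
opening: 0.0296
grip_force: 25.0
```

Call:
move_arm([
  [0,0,0,0,1],
  [0,0,0,0,1],
])

```text
time: 6.35
tool_pos: [0.6146, 0.1984, 0.1744]
tool_rot: [3.141, 0.004, 0.096]
contact_force: [-0.9, 0.4, -1.5]
opening: 0.0295
grip_force: 25.0
```

Run:
```python
from h import *
s=monitor.observe();print(s['tool_pos'],s['tool_rot'],s['contact_force'],s['opening'],s['grip_force'])
a=vision.read_camera("top");b=vision.read_camera("side")
a=cv2.resize(a[150:300,200:360],None,fx=2.4,fy=2.4);b=cv2.resize(b[110:260,220:380],None,fx=2.4,fy=2.4)
cv2.imwrite('pics/above.png',np.hstack([a,b])[...,::-1])
```

```text
[0.61455779 0.19838758 0.17438888] [3.14061761 0.0040209  0.09636071] [-0.92884195  0.42852049 -1.53102191] 0.02953670660838511 24.99726176261902
```

View pics/above.png

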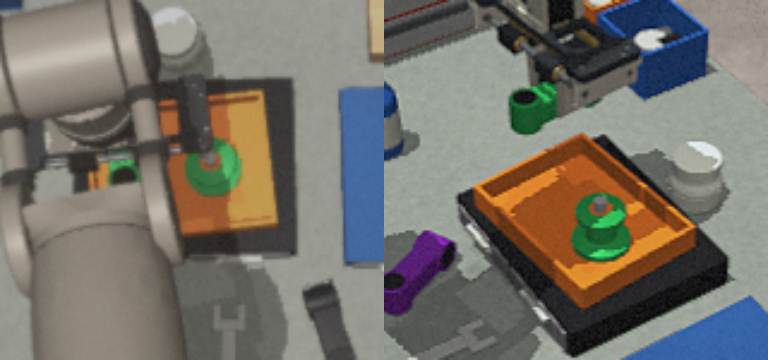

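The picture shows the held stem above the tray's empty left half; the hub (crop 213,170) stands clear on the right.

Call:
move_arm([
  [0,0,-35,0,1],
  [0,0,-35,0,1],
  [0,0,-25,0,1],
  [0,0,-12,0,1],
  [0,0,-6,0,1],
  [0,0,0,0,1],
  [0,0,0,0,1],
])

```text
time: 7.15
tool_pos: [0.6165, 0.198, 0.0652]
tool_rot: [-3.141, -0.002, 0.094]
contact_force: [-0.4, 0.4, -1.6]
opening: 0.0302
grip_force: 25.0
```

Run:
```python
from h import *
s=monitor.observe();print(s['tool_pos'],s['tool_rot'],s['contact_force'],s['opening'],s['grip_force'])
b=vision.read_camera("side")
b=cv2.resize(b[110:260,220:380],None,fx=3.2,fy=3.2)
cv2.imwrite('pics/low.png',b[...,::-1])
```

```text
[0.61646855 0.19803924 0.06523365] [-3.14147438e+00 -2.47285078e-03  9.44648337e-02] [-0.35786715  0.40063289 -1.61926791] 0.03018223429082339 24.99735653400421
```

View pics/low.png

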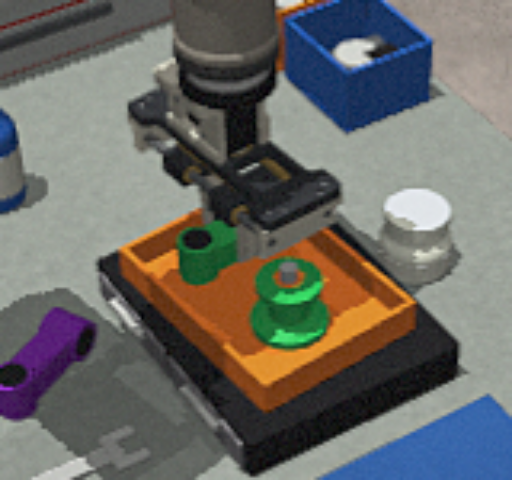

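The stem hangs inside the tray walls (crop 205,255), clear of the hub (290,305) and the gripper is clear of everything; lower to contact.

Call:
move_arm([
  [0,0,-5,0,1],
  [0,0,-4,0,1],
  [0,0,-2,0,1],
  [0,0,0,0,1],
  [0,0,0,0,1],
])

```text
time: 7.7
tool_pos: [0.6156, 0.1982, 0.0527]
tool_rot: [3.141, 0.0, 0.095]
contact_force: [0.5, 0.6, -1.0]
opening: 0.0299
grip_force: 25.0
```

Call:
move_arm([
  [0,0,-1,0,1],
  [0,0,0,0,1],
  [0,0,0,0,1],
])

```text
time: 8.0
tool_pos: [0.6156, 0.1982, 0.0518]
tool_rot: [3.142, -0.0, 0.095]
contact_force: [0.6, 0.8, -1.8]
opening: 0.0298
grip_force: 25.0
```

Call:
move_arm([
  [0,0,-0.5,0,1],
  [0,0,0,0,1],
  [0,0,0,0,1],
])

```text
time: 8.3
tool_pos: [0.6156, 0.1982, 0.0517]
tool_rot: [3.142, -0.0, 0.095]
contact_force: [-1.5, -0.4, 2.6]
opening: 0.0302
grip_force: 25.0
```

Call:
move_arm([
  [0,0,-0.5,0,1],
  [0,0,0,0,1],
  [0,0,0,0,1],
])

```text
time: 8.6
tool_pos: [0.6156, 0.1982, 0.0517]
tool_rot: [3.142, -0.001, 0.095]
contact_force: [-3.2, -0.5, 6.8]
opening: 0.0304
grip_force: 25.0
```

Call:
move_arm([
  [0,0,0.5,0,0.1],
  [0,0,0,0,0.1],
  [0,0,0,0,0.1],
  [0,0,0,0,0.1],
  [0,0,0,0,0.1],
])

```text
time: 9.1
tool_pos: [0.6155, 0.1981, 0.051]
tool_rot: [3.141, 0.0, 0.095]
contact_force: [0.8, 0.6, 1.2]
opening: 0.0412
grip_force: 0.0
```

Call:
move_arm([
  [0,0,8,0,0.1],
  [0,0,20,0,0.1],
  [0,0,40,0,0.1],
  [0,0,45,0,-1],
  [0,15,35,0.147,-1],
  [0,15,0,0.147,-1],
  [0,15,0,0.147,-1],
  [0,15,0,0.147,-1],
  [0,15,0,0.147,-1],
  [0,10,0,0.147,-1],
  [0,5,0,0.147,-1],
  [0,0,0,0.147,-1],
])

```text
time: 10.3
tool_pos: [0.6153, 0.2891, 0.1998]
tool_rot: [3.141, -0.0, 1.278]
contact_force: [0.2, -0.2, 0.0]
opening: 0.092
grip_force: 0.0
```

Call:
move_arm([
  [0,0,0,0.147,-1],
  [0,0,0,0.147,-1],
  [0,0,-40,0,-1],
  [0,0,-40,0,-1],
  [0,0,-10,0,-1],
  [0,0,0,0,-1],
  [0,0,0,0,-1],
])

```text
time: 11.0
tool_pos: [0.6167, 0.2886, 0.1114]
tool_rot: [3.139, -0.001, 1.565]
contact_force: [-0.6, -0.8, 1.0]
opening: 0.0918
grip_force: 0.0
```

Run:
```python
from h import *
s=monitor.observe();print(s['tool_pos'],s['tool_rot'],s['contact_force'],s['opening'],s['grip_force'])
a=vision.read_camera("top");b=vision.read_camera("side")
a=cv2.resize(a[150:300,200:360],None,fx=2.4,fy=2.4);b=cv2.resize(b[110:260,220:380],None,fx=2.4,fy=2.4)
cv2.imwrite('pics/placed.png',np.hstack([a,b])[...,::-1])
```

```text
[0.61667592 0.28855596 0.11142207] [ 3.13853541e+00 -1.01063140e-03  1.56482620e+00] [-0.59989391 -0.84998108  0.95320356] 0.09177285170835502 0.0
```

View pics/placed.png

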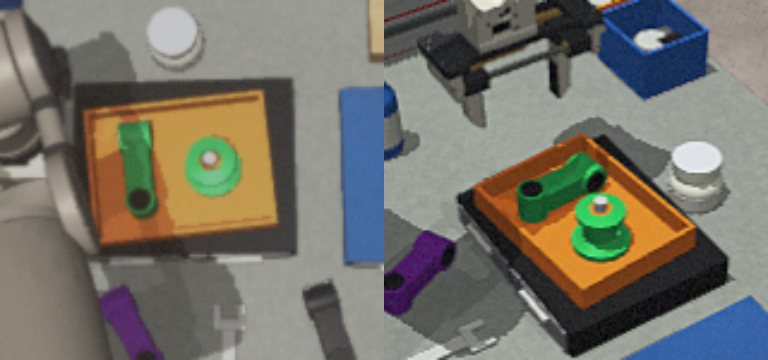

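The stem lies flat in the tray beside the standing hub (top crop stem 137,170, hub 213,165); the open gripper is behind the tray's far end, ready to lower and push.

Call:
move_arm([
  [0,0,-30,0,-1],
  [0,0,-20,0,-1],
  [0,0,-13,0,-1],
  [0,0,0,0,-1],
  [0,0,0,0,-1],
])

```text
time: 11.6
tool_pos: [0.6163, 0.2884, 0.0476]
tool_rot: [3.14, -0.001, 1.565]
contact_force: [0.4, 0.1, 0.5]
opening: 0.0919
grip_force: 0.0
```

Call:
move_arm([
  [0,-4,0,0,-1],
  [0,-5,0,0,-1],
  [0,-5,0,0,-1],
  [0,-4,0,0,-1],
  [0,-4,0,0,-1],
  [0,-4,0,0,-1],
  [0,-4,0,0,-1],
  [0,-4,0,0,-1],
  [0,-4,0,0,-1],
  [0,-4,0,0,-1],
  [0,-4,0,0,-1],
  [0,-4,0,0,-1],
])

```text
time: 12.8
tool_pos: [0.6155, 0.2381, 0.0465]
tool_rot: [3.141, -0.001, 1.564]
contact_force: [0.4, 5.1, 4.0]
opening: 0.0915
grip_force: 2.8
```

```bash
cat > q.py <<'E'
from m import *
s=monitor.observe();print(s['tool_pos'],s['tool_rot'],s['contact_force'])
h=cv2.cvtColor(vision.read_camera("top"),cv2.COLOR_RGB2HSV)
print('tray',rect("top",mask(h,(8,140,60),(25,255,255),(225,178,450,270)),.07))
h=cv2.cvtColor(vision.read_camera("side"),cv2.COLOR_RGB2HSV)
print('tray side',rect("side",mask(h,(8,140,60),(25,255,255),(240,155,450,350)),.07))
E
python3 q.py
```

```text
[0.61554416 0.23807452 0.0464844 ] [ 3.14138707e+00 -5.24645913e-04  1.56444199e+00] [0.39105167 5.11409793 3.97951543]
tray ([[530.0, 26.0], [685.0, 26.0], [685.0, 205.0], [530.0, 205.0]], array([607.6, 115.5, 178.3, 155. ,  90. ]))
tray side ([[516.0, 6.0], [681.0, 5.0], [683.0, 230.0], [517.0, 231.0]], array([599.4, 117.8, 225.4, 165.4,  89.7]))
```

The tray has squared up against the two fingers (yaw about 0, centre near 610,127); push on, first easing the downward force.

Call:
move_arm([
  [0,0,1,0,-1],
  [0,-3,0,0,-1],
  [0,-5,0,0,-1],
  [0,-5,0,0,-1],
  [0,-5,0,0,-1],
  [0,-5,0,0,-1],
  [0,-5,0,0,-1],
  [0,-5,0,0,-1],
  [0,-5,0,0,-1],
  [0,-5,0,0,-1],
  [0,-5,0,0,-1],
  [0,-5,0,0,-1],
])

```text
time: 14.1
tool_pos: [0.6155, 0.1847, 0.0472]
tool_rot: [3.142, 0.0, 1.565]
contact_force: [-0.7, 2.9, -2.0]
opening: 0.0916
grip_force: 1.5
```

Call:
move_arm([
  [0,-5,0,0,-1],
  [0,-5,0,0,-1],
  [0,-5,0,0,-1],
  [0,-5,0,0,-1],
  [0,-5,0,0,-1],
  [0,-5,0,0,-1],
  [0,-5,0,0,-1],
  [0,-5,0,0,-1],
  [0,-5,0,0,-1],
  [0,-5,0,0,-1],
  [0,-5,0,0,-1],
  [0,-5,0,0,-1],
])

```text
time: 15.3
tool_pos: [0.6157, 0.1249, 0.0475]
tool_rot: [3.141, -0.0, 1.565]
contact_force: [-0.3, 4.6, 3.0]
opening: 0.0915
grip_force: 2.4
```

```bash
python3 q.py
python3 - <<'E'
from h import *
a=vision.read_camera("top");b=vision.read_camera("side")
a=cv2.resize(a[150:310,220:450],None,fx=1.7,fy=1.7);b=cv2.resize(b[150:310,240:450],None,fx=1.7,fy=1.7)
cv2.imwrite('pics/mid.png',np.hstack([a,b])[...,::-1])
E
```

```text
[0.61570114 0.12486546 0.04750457] [ 3.14101063e+00 -2.36413695e-04  1.56474676e+00] [-0.25282118  4.62402899  3.01428549]
tray ([[532.0, -84.0], [683.0, -85.0], [684.0, 64.0], [533.0, 65.0]], array([608.2, -10.3, 148.9, 150.9,  89.6]))
tray side ([[517.0, -104.0], [682.0, -105.0], [683.0, 117.0], [518.0, 118.0]], array([600.2,   6.7, 221.4, 165.5,  89.7]))
```

View pics/mid.png

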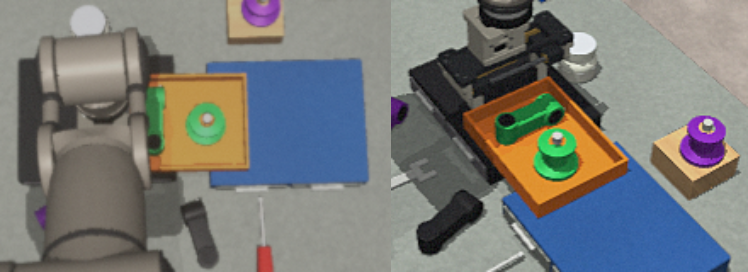

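Mid-slide the tray bridges the gap, level and square, front edge (top crop 248,120) on the blue case, hub and stem in place. Continue, with a brief release of contact before the rear leaves the black case.

Call:
move_arm([
  [0,-5,0,0,-1],
  [0,-5,0,0,-1],
  [0,-5,0,0,-1],
  [0,-5,0,0,-1],
  [0,-5,0,0,-1],
  [0,-5,0,0,-1],
  [0,-5,0,0,-1],
  [0,-5,0,0,-1],
  [0,-5,0,0,-1],
  [0,-5,0,0,-1],
  [0,4,0,0,-1],
  [0,4,0,0,-1],
])

```text
time: 16.7
tool_pos: [0.6159, 0.0828, 0.0476]
tool_rot: [3.141, 0.001, 1.564]
contact_force: [0.0, 0.7, 0.4]
opening: 0.0916
grip_force: 0.0
```

Call:
move_arm([
  [0,0,0,0,-1],
  [0,-4,0,0,-1],
  [0,-4,0,0,-1],
  [0,-5,0,0,-1],
  [0,-5,0,0,-1],
  [0,-5,0,0,-1],
  [0,-5,0,0,-1],
])

```text
time: 17.4
tool_pos: [0.6155, 0.0548, 0.0471]
tool_rot: [-3.142, -0.0, 1.565]
contact_force: [-0.5, 2.9, -0.3]
opening: 0.092
grip_force: 1.7
```

Call:
move_arm([
  [0,-5,0,0,-1],
  [0,-5,0,0,-1],
  [0,-5,0,0,-1],
  [0,-5,0,0,-1],
  [0,-5,0,0,-1],
])

```text
time: 17.9
tool_pos: [0.6154, 0.0297, 0.0472]
tool_rot: [-3.141, 0.0, 1.565]
contact_force: [0.8, 3.3, -2.5]
opening: 0.0913
grip_force: 1.5
```

```bash
python3 q.py
```

```text
[0.61544737 0.02970606 0.04715389] [-3.14145726e+00  4.57727636e-05  1.56481622e+00] [ 0.80557725  3.32840283 -2.54915195]
tray ([[531.0, -178.0], [681.0, -182.0], [684.0, -44.0], [534.0, -41.0]], array([ 607.5, -111.1,  137.5,  150.2,   88.7]))
tray side ([[517.0, -196.0], [681.0, -196.0], [681.0, 20.0], [518.0, 21.0]], array([599.3, -87.8, 216.3, 163.5,  89.9]))
```

Call:
move_arm([
  [0,-5,0,0,-1],
  [0,-5,0,0,-1],
  [0,-5,0,0,-1],
  [0,-5,0,0,-1],
  [0,-5,0,0,-1],
  [0,-5,0,0,-1],
  [0,-5,0,0,-1],
  [0,-5,0,0,-1],
])

```text
time: 18.8
tool_pos: [0.6156, -0.0102, 0.0474]
tool_rot: [3.141, -0.0, 1.565]
contact_force: [0.3, 4.0, 1.3]
opening: 0.0919
grip_force: 2.3
```

Call:
move_arm([
  [0,-5,0,0,-1],
  [0,-5,0,0,-1],
  [0,-5,0,0,-1],
  [0,-5,0,0,-1],
  [0,-5,0,0,-1],
  [0,-4,0,0,-1],
  [0,-3,0,0,-1],
  [0,-2,0,0,-1],
  [0,0,0,0,-1],
  [0,0,0,0,-1],
])

```text
time: 19.8
tool_pos: [0.6155, -0.0444, 0.0472]
tool_rot: [3.142, 0.001, 1.565]
contact_force: [-0.2, 1.6, 1.0]
opening: 0.0917
grip_force: 0.8
```

```bash
python3 q.py
```

```text
[ 0.61551472 -0.04439461  0.04718588] [3.14153172e+00 7.05127227e-04 1.56468402e+00] [-0.15488611  1.55987387  1.0466912 ]
tray ([[531.0, -252.0], [682.0, -256.0], [685.0, -128.0], [535.0, -124.0]], array([ 608.4, -190.2,  128. ,  150.8,   88.6]))
tray side ([[518.0, -267.0], [680.0, -267.0], [680.0, -55.0], [519.0, -54.0]], array([ 599.2, -160.7,  212.7,  161.8,   89.9]))
```

Now back off (straight +y), rise, move clear and look.

Call:
move_arm([
  [0,3,0,0,-1],
  [0,10,0,0,-1],
  [0,25,0,0,-1],
  [0,20,20,0,-1],
  [0,20,40,0,-1],
  [0,30,40,0,-1],
  [0,40,25,0,-1],
  [0,45,0,0,-1],
  [0,45,0,0,-1],
  [0,45,0,0,-1],
  [0,0,0,0,-1],
  [0,0,0,0,-1],
])

```text
time: 21.1
tool_pos: [0.6148, 0.2404, 0.1717]
tool_rot: [-3.141, 0.001, 1.568]
contact_force: [0.4, 0.8, 0.3]
opening: 0.0918
grip_force: 0.0
```

```bash
python3 q.py
python3 - <<'E'
from m import *
a=vision.read_camera("top");b=vision.read_camera("side")
h=cv2.cvtColor(a,cv2.COLOR_RGB2HSV)
print('blue',rect("top",mask(h,(100,120,40),(125,255,255),(335,175,450,270)),.0385))
a=cv2.resize(a[130:350,220:450],None,fx=1.7,fy=1.7);b=cv2.resize(b[150:370,240:460],None,fx=1.7,fy=1.7)
cv2.imwrite('pics/end.png',np.hstack([a,b])[...,::-1])
E
```

```text
[0.61482855 0.24042284 0.17172445] [-3.14103836e+00  8.63842515e-04  1.56756788e+00] [0.41150734 0.75831964 0.3116609 ]
tray ([[533.0, -253.0], [683.0, -254.0], [684.0, -58.0], [534.0, -57.0]], array([ 608.4, -155.5,  196.7,  150. ,   89.7]))
tray side ([[518.0, -267.0], [679.0, -268.0], [681.0, -55.0], [519.0, -54.0]], array([ 599.3, -160.9,  212.4,  161.3,   89.7]))
blue ([[514.0, -30.0], [514.0, -277.0], [710.0, -276.0], [710.0, -30.0]], array([ 6.119e+02, -1.534e+02,  1.959e+02,  2.461e+02,  1.000e-01]))
```

View pics/end.png

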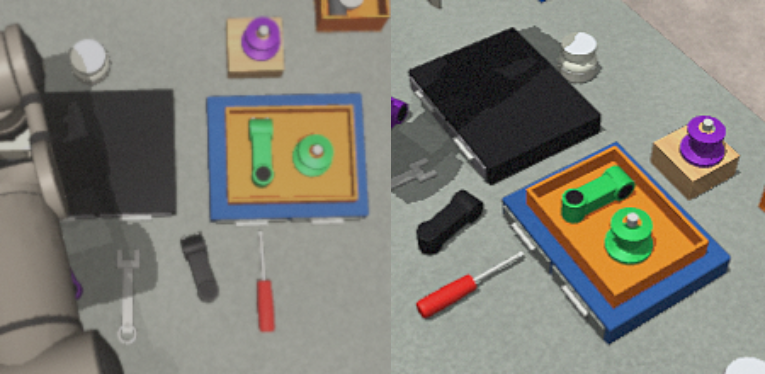

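The tray stands square and centred on the blue case with the hub upright and the stem flat beside it, and the other things are undisturbed.

```bash
python3 -c "
from h import *
print(workorder.hand_in())"
```

```text
the job is handed in; nothing more can be done
None
```

The green stem lies flat beside the green hub in the tray, and the tray was pushed across the gap and now stands centred and square on the blue case with the hub upright; the job was handed in at about 21 s, and no verdict came back.

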